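# Snap the retaining cap onto the spool stand

### The job

Take the wider of the two printed caps off the build plate and press it down over the stud in the middle of the spool stand: push through the click of the catches until the cap sits flat and fully home on the collar. Do not let go after the click: finish with the robot still pressing the cap firmly down onto the collar. Leave the narrow cap, the pliers and the screw jar where they are.

Things in the scene. Friction and masses are not known exactly. Their poses are not given: they have to be found in the camera images.
- wide_cap: The cap to use: grey printed plastic, 35 to 70 g, standing knob up on the build plate. Body 60 mm diameter, 27 mm high; on top a knurled knob 24 mm diameter, 26 mm high, free to grip from above at any yaw. Underside: a 4 mm thick lip with a 25 mm hole, above it a cavity 36 mm wide, 23 mm deep from the underside. Origin: centre of the underside; z: up through the knob.
- narrow_cap: A cap for another stand, leave it alone: same grey plastic and same 24 mm wide, 26 mm high knob, but its body is 42 mm in diameter and 18 mm high. It stands knob up on the build plate; the caps' centres are at least 74 mm apart and either may be on either side. Origin: centre of its underside.
- collar: The white fixed shoulder the cap must come to rest on: a flat ring of 48 mm diameter in the middle of the spool stand, its top 70 mm above the table and 3 mm above the spool's upper face. Origin: on the stud's axis, at the height of the collar's top face; z up. Once snapped on, the cap has about 2 mm of free play upward.
- stand: The spool stand, fixed: a black square base 150 by 150 mm, 12 mm thick, carrying a full filament spool of 130 mm diameter whose upper face is 67 mm above the table, with the collar and stud in its middle. The origin is the centre of the underside, on the stud's axis.
- plate: The dark build plate, fixed, lying on the table: 180 by 180 mm, 5 mm thick, with a tab. The caps stand on it. The origin is the centre of its underside. Stand and plate may be on either side.
- pliers: Bystander: small pliers with blue handles, about 130 mm long and 55 mm wide, 15 mm high, lying on the table beyond the stand and plate. The origin is near the middle, on the table.
- screw_jar: Bystander: a closed jar of 52 mm diameter, 60 mm high, standing on the table beyond the stand and plate. The origin is the centre of its underside.
- stud_tip (a point): Tip of the white upright stud, on its axis, 21 mm above the collar's top. Core 17 mm diameter, tapered to 10 mm at the tip. Around it four sprung catches, 90 degrees apart, widest (30 mm across) 8.5 to 9.5 mm above the collar and tapered in to 20 mm across at 19 mm.
- catch0 (a joint): How far one of the four alike catches is squeezed in (m): 0 free, about 0.002 as the cap's lip passes. The lip meets them with the cap's underside about 14 mm above the collar; the push rises to about 9 to 16 N at 10 mm, then drops sharply: between 9 and 4 mm the catches spring out over the lip (the click) and even tug the cap down. Then it moves freely down to the collar.
Mind the look-alikes: they are no part of the job. What is shaped like the wide_cap but pink or yellow is not meant.

How it is judged:
On the way, in this order (a step that is already met when the one before it is completed fails the run):
1. the wide cap has been lifted clear off the build plate (height (world z) of wide_cap above 0.03 m), for 0.1 s.
2. the wide cap is down past the catches, upright on the stud (horizontal distance between wide_cap and collar below 0.004 m and z of wide_cap in the frame of collar below 0.0025 m and angle between wide_cap's own z axis and vertical below 0.08 rad), for 0.2 s.
At the end, for the whole second after the job is handed in: Through the last second the wide cap is upright (0.06 rad), centred on the stud (4 mm), past the catches with its underside within 2 mm of the collar, and still pressed onto the collar with over 4 N; narrow cap, pliers and jar are within 20 mm of their places (horizontal distance between wide_cap and collar below 0.004 m and z of wide_cap in the frame of collar between -0.003 and 0.002 m and angle between wide_cap's own z axis and vertical below 0.06 rad and contact force between wide_cap and collar above 4 N and distance of each of narrow_cap, pliers, screw_jar from where it was at the start of the episode below 0.02 m); the arm keeps its last pose, push and grip.
It fails at once if the narrow cap, the pliers or the screw jar is pushed more than 20 mm from its place or tipped over (distance of any of narrow_cap, pliers, screw_jar from where it was at the start of the episode above 0.02 m or angle between any of narrow_cap, screw_jar's own z axis and vertical above 0.5 rad).
It also fails if it takes over 50 s, if anything falls off the work surface, if the arm or the gripper's body presses on something with over 40 N, if the wrist force passes 120 N, or if a joint passes its speed limit or range.

### The arm

A 6-joint arm with a two-finger parallel gripper is mounted at the origin on the work surface. World frame = base frame: x ahead of the robot, y to its left, z up, the work surface at z = 0. Lengths are in m, angles in rad, forces in N, time in s.
With the tool pointing down it reaches from about 0.25 to 0.775 m from the base axis. Payload 4 kg.
Tool frame: the origin (TCP) lies between the finger pads; the fingertips stand 14 mm ahead of it and the grasp point (between the pads) lies 5 mm behind it (tip_reach is the distance from the TCP to the fingertips, in m); z points along the fingers, y is the line along which they close (so a half turn about z gives the same grasp; the last joint's range is limited). The gripper opens to 94 mm and grips with 3 to 60 N. Pads are 16 mm wide; open, the fingers measure 119 mm over their backs; the gripper's body (75 mm by 177 mm) begins 78 mm behind the grasp point.
Start: joints at [-1.403, 0.087, 1.371, -0, 1.684, -0.103], TCP at [0.147, -0.53, 0.181] pointing down, gripper open.
Joint ranges: [-3.1, 3.1], [-0.76, 2.03], [0.27, 2.55], [-1.08, 4.22], [0.17, 2.65], [-2.57, 2.57]. Speed limits (rad/s): [2.79, 2.79, 3.14, 3.14, 3.14, 3.14].

### API

Orientations are given as [roll, pitch, yaw] about the fixed x, y, z axes, in that order (R = Rz(yaw) Ry(pitch) Rx(roll)).
In Python, from bench import * gives the robot as it stands. The module is installed in compiled form; this text tells all that it offers.
- The arm moves only by the tool servo_tool, never from a script. Its argument "targets" is a list of rows, each a list of 4 numbers: the shift along the tool's x, y, z in cm, then the turn about the tool's z in degrees. A call has 1 to 8 rows; each row is the pose to reach, as a shift and turn from the pose commanded when the call began, along the tool's axes at that moment; what a row does not reach only later rows make up. A row lasts 1/8 s, in which the tool goes at most 62.5 mm and 10.7 degrees, less where a joint would pass 70% of its speed; a pose out of reach is approached as far as the arm can. A call with a gripper value outside its range is refused whole. "claw" is the closure in counts, from 0 (fully open) to 255 (shut), set as the call begins (left out, the last holds). The fingers move at their own pace and stop on an object; the grip force is fixed at half the most. Time passes only in rows, so rows that repeat a pose let the fingers close. It gives the time, the measured TCP pose, the force, the opening and the grip force at its end, in the units of the state.
- get_obs(): the state, without advancing time (a new reading comes with each control period).
- snapshot(name): name is "scene" or "top" or "wrist"; returns the picture (480x640x3 uint8, blue, green, red); there is no depth.
- camera_model(name): a dict with "camera_matrix" (3x3 intrinsics, pixels), "camera_from_world" (4x4, takes a point from world to camera coordinates). Camera axes: x right, y up, looking along -z (the intrinsics and any distortion apply to the point x, -y, -z); pixel columns grow to the right and rows downward; lengths in m; the calibration is good to about 2 mm. A picture is of the moment at which its call begins: read the wrist's pose just before it. camera_model takes no time and is no camera call; for the wrist camera it gives the pose at the moment of the call.
- close_job(): hands the job in; it is judged then, once.
The state is a dict: "time": time; "joint_positions": joint angles; "qvel": joint speeds; "joint_torque": joint torques, N m; "tool_pos": TCP position; "ee_rot": TCP orientation; "wrist_force": force on the tool from outside, world axes, zero at the start; "wrist_torque": the same for the moment, N m; "width": finger opening in m; "finger_force": force on a finger pad.
Only numpy, scipy, OpenCV 4.12 (cv2) and the standard library are available. Lean on these libraries where they do the work, as an engineer would, in place of code of your own. Each camera call takes 0.05 s, during which the arm holds its last target. There are 200 camera calls.

## Working session

There is one attempt and no reset: what is moved stays moved. The work goes in short steps, Python scripts to look and compute and a tool call to move; the robot and the scene stay as the last step left them, time stands still between calls to the robot, and variables do not carry over. Pictures are saved under pics/ and viewed, at most 10 in all, crops included, and the job is handed in when it is done.

Besides the shell and the picture viewer there is one more tool, called after "Request:" by a JSON object that holds its "method" and its "body". servo_tool: Moves the arm, as the interface text tells. Its arguments: {"type":"object","properties":{"targets":{"type":"array"},"claw":{"type":"number"}},"required":["targets"]}

```bash
mkdir -p pics
python3 - <<'E'
from bench import *
import cv2,numpy as np
for n in("scene","top"):
    im=snapshot(n);cv2.imwrite(f"pics/{n}0.png",im)
    c=camera_model(n);print(n,np.round(c["camera_matrix"],1).tolist(),np.round(c["camera_from_world"],3).tolist(),[k for k in c])
o=get_obs();print(o)
E
```

```text
scene [[559.3, 0.0, 321.3], [0.0, 559.3, 246.5], [0.0, 0.0, 1.0]] [[0.398, 0.917, -0.014, -0.259], [-0.561, 0.255, 0.788, 0.307], [0.726, -0.306, 0.616, -1.269], [0.0, 0.0, 0.0, 1.0]] ['camera_matrix', 'camera_from_world']
top [[461.8, 0.0, 310.6], [0.0, 461.8, 236.2], [0.0, 0.0, 1.0]] [[0.01, -0.999, -0.034, 0.034], [0.988, 0.005, 0.154, -0.639], [-0.153, -0.036, 0.988, -0.737], [0.0, 0.0, 0.0, 1.0]] ['camera_matrix', 'camera_from_world']
{'time': 0.1, 'joint_positions': array([-1.40308823e+00,  8.78846711e-02,  1.37208679e+00,  2.10738338e-05,
        1.68356838e+00, -1.03099312e-01]), 'qvel': array([-0.00023297, -0.00301268, -0.00370147,  0.00093285,  0.00037468,
       -0.00033326]), 'joint_torque': array([ 2.34732819e-03, -3.41251981e+01, -3.03301156e+01,  7.19536655e-02,
        3.04047810e-02, -1.03203220e-04]), 'tool_pos': array([ 0.14704547, -0.52943294,  0.18002758]), 'ee_rot': array([-3.13965795e+00, -2.21232412e-04,  2.70809548e-01]), 'wrist_force': array([ 0.18178697,  0.07905471, -0.23758996]), 'wrist_torque': array([ 0.01544259, -0.0190305 ,  0.00310062]), 'finger_force': 0.0, 'width': 0.09392509716702606}
```

View pics/top0.png

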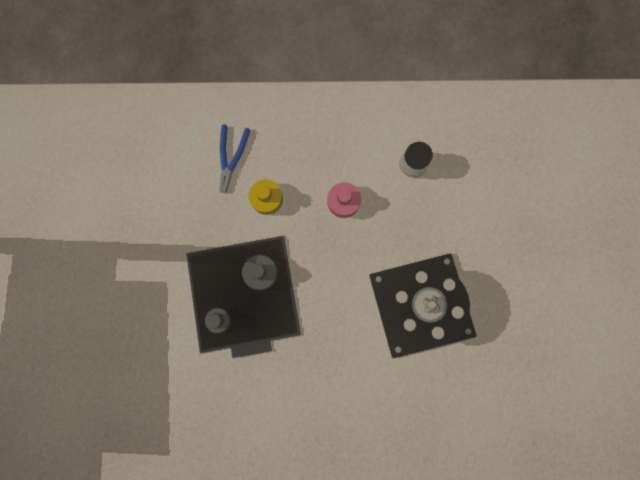

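View pics/scene0.png

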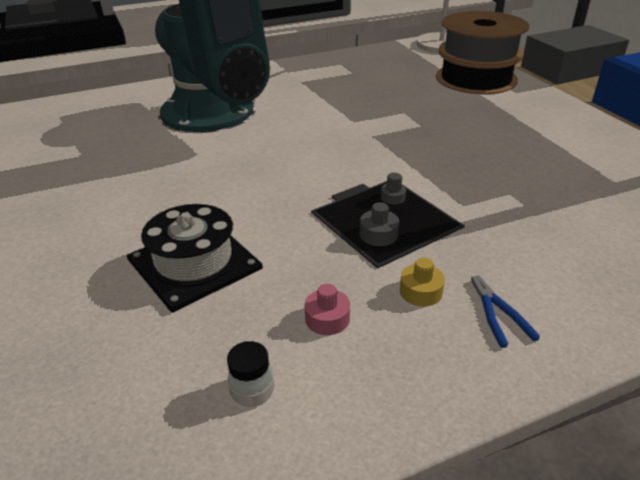

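The top view has four cap-like things:
- grey wide cap at (259,272), or (380,222) in the scene view
- grey narrow cap at (217,320), or (394,188) in the scene view
- yellow cap at (265,196)
- pink cap at (344,200)

I choose the grey wide one. The stud is at (431,304), or (186,224) in the scene view. Next is a close crop to check the choice and pick out features.

Run:
```python
import cv2,numpy as np
t=cv2.imread("pics/top0.png");s=cv2.imread("pics/scene0.png")
def c(im,x,y,w=50,h=37):
    r=cv2.resize(im[y-h:y+h,x-w:x+w],(400,296),interpolation=cv2.INTER_CUBIC)
    return np.clip(r.astype(float)*1.6,0,255).astype('uint8')
cv2.imwrite("pics/crops.png",np.vstack([np.hstack([c(t,259,272),c(t,431,304)]),np.hstack([c(s,380,222),c(s,186,230)])]))
```

```text
(no output)
```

View pics/crops.png

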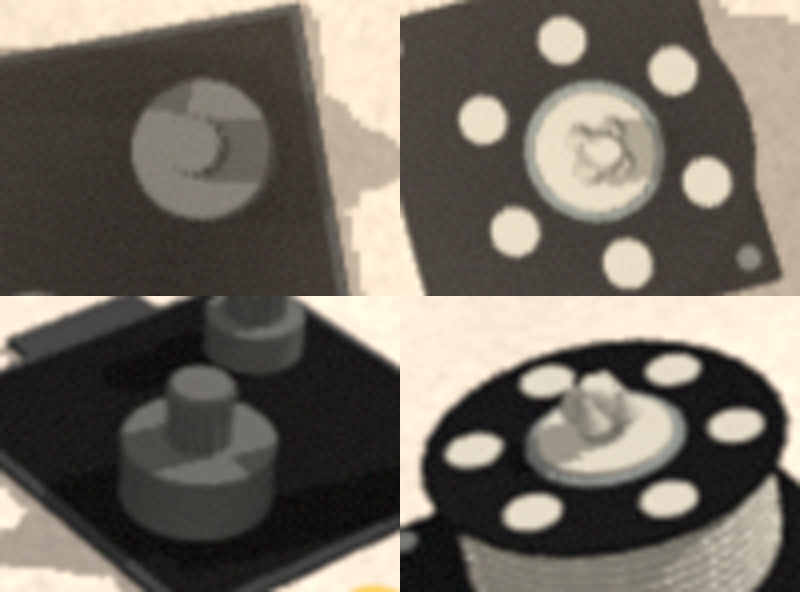

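The crops confirm the choice: the wide grey cap's knob top is at top (257,271.5) and scene (380.5,208). The collar centre is at top (429.5,304.8) and scene (187.6,228.3). I'll triangulate these.

```bash
cat > h.py <<'E'
from bench import *
import cv2,numpy as np
F=np.diag([1,-1,-1,1.])
def P(n):
    c=camera_model(n);return np.array(c["camera_matrix"])@(F@np.array(c["camera_from_world"]))[:3]
def tri(Pa,a,Pb,b):
    X=cv2.triangulatePoints(Pa,Pb,np.array(a,float).reshape(2,1),np.array(b,float).reshape(2,1)).ravel();return X[:3]/X[3]
def onz(Pm,p,z):
    A=np.array([Pm[0]-p[0]*Pm[2],Pm[1]-p[1]*Pm[2]]);return np.linalg.solve(A[:,:2],-(A[:,2]*z+A[:,3]))
def toolshift(xy,z=None):
    from scipy.spatial.transform import Rotation as R
    o=get_obs();d=np.array([*xy,o["tool_pos"][2] if z is None else z])-o["tool_pos"]
    return R.from_euler("xyz",o["ee_rot"]).as_matrix().T@d*100
E
python3 - <<'E'
from h import *
T,S=P("top"),P("scene")
for n,a,b,z in [("knob",(257,271.5),(380.5,208),.058),("body",(259.2,272.5),(379.6,220.3),.032),("collar",(429.5,304.75),(187.6,228.25),.070),("tip",(432.5,304.75),(186,212),.091),("narrow",(215.5,319),(394.5,179),.049)]:
    print(n,tri(T,a,S,b).round(4),onz(T,a,z).round(4),onz(S,b,z).round(4),z)
W=camera_model("wrist");print(np.array(W["camera_from_world"]).round(3),np.array(W["camera_matrix"]).round(0).tolist())
k=tri(T,(257,271.5),S,(380.5,208));print(toolshift(k[:2],.2))
E
```

```text
knob [0.5784 0.1298 0.0541] [0.5775 0.128 ] [0.5836 0.1279] 0.058
body [0.5785 0.1295 0.0312] [0.5778 0.128 ] [0.5796 0.13  ] 0.032
collar [ 0.5255 -0.1537  0.0668] [ 0.5252 -0.1541] [ 0.5304 -0.1535] 0.07
tip [ 0.5254 -0.1518  0.0944] [ 0.5251 -0.1541] [ 0.5209 -0.1502] 0.091
narrow [0.4989 0.1995 0.0443] [0.4983 0.1968] [0.5057 0.1965] 0.049
[[ 0.269 -0.963 -0.001 -0.55 ]
 [ 0.933  0.261 -0.246  0.027]
 [ 0.238  0.066  0.969 -0.391]
 [ 0.     0.     0.     1.   ]] [[364.0, 0.0, 317.0], [0.0, 364.0, 242.0], [0.0, 0.0, 1.0]]
[ 59.19918279 -51.98968792  -1.8835647 ]
```

Heights are within 4 mm of the text and the reach is fine. I'm moving above the wide cap at (0.578, 0.129), staying high.

Request:
{"method": "servo_tool", "body": {"targets": [[3,-2.6,-1,0],[7,-6.1,-2,0],[11,-9.7,-2,0],[15,-13.2,-2,0],[19,-16.7,-2,0],[23,-20.2,-2,0],[27,-23.7,-2,0],[31,-27.2,-2,0]]}}

```text
time: 1.1
tool_pos: [0.3735, -0.1833, 0.2007]
ee_rot: [-3.142, 0.0, 0.271]
wrist_force: [0.3, -0.8, 0.1]
width: 0.0939
finger_force: 0.0
```

Request:
{"method": "servo_tool", "body": {"targets": [[4,-3.5,0,0],[8,-7,0,0],[12,-10.5,0,0],[16,-14,0,0],[20,-17.5,0,0],[24,-21.2,0,0],[27,-23.8,0,0],[28.2,-24.8,0,0]]}}

```text
time: 2.1
tool_pos: [0.5786, 0.1311, 0.1997]
ee_rot: [-3.141, 0.002, 0.273]
wrist_force: [-0.2, -0.8, -0.6]
width: 0.094
finger_force: 0.0
```

Request:
{"method": "servo_tool", "body": {"targets": [[0,0,0,0],[0,0,0,0]]}}

```text
time: 2.35
tool_pos: [0.578, 0.1282, 0.2012]
ee_rot: [3.141, 0.0, 0.269]
wrist_force: [0.2, 1.1, 0.3]
width: 0.0942
finger_force: 0.0
```

Run:
```python
from h import *
o=get_obs();print(o["time"],o["tool_pos"],o["ee_rot"],o["wrist_force"])
Pw=P("wrist");im=snapshot("wrist");cv2.imwrite("pics/w1.png",im);np.save("Pw1.npy",Pw)
for x in [(.578,.129,.058),(.578,.129,.032),(.499,.198,.049)]:
    q=Pw@[*x,1];print(q[:2]/q[2])
```

```text
2.35 [0.57801521 0.12816033 0.20120157] [3.14095838e+00 3.94544459e-04 2.69401382e-01] [0.17013625 1.057371   0.29842954]
[315.42523294 224.67308478]
[315.48828062 219.68291965]
[231.05932482 277.443683  ]
```

View pics/w1.png

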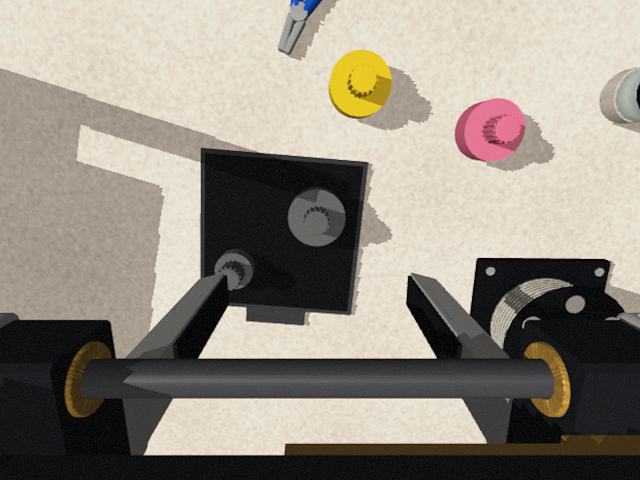

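The wrist view shows the wide cap's body at about (316.5,217), the knob at (317,220) and the narrow cap at (234,270). I'll measure by mask and ray.

Run:
```python
from h import *
Pw=np.load("Pw1.npy");im=cv2.imread("pics/w1.png")
g=cv2.cvtColor(im,cv2.COLOR_BGR2GRAY);sub=g[170:265,265:365]
m=(cv2.GaussianBlur(sub,(3,3),0)>38).astype('uint8')
m[:, 85:]=0
cs,_=cv2.findContours(m,cv2.RETR_EXTERNAL,cv2.CHAIN_APPROX_NONE)
c=max(cs,key=cv2.contourArea);print(cv2.contourArea(c));e=cv2.minEnclosingCircle(c);x,y,w,h=cv2.boundingRect(c);print(e,x+265,y+170,w,h)
p=(e[0][0]+265,e[0][1]+170)
for z in(.032,.028):print(onz(Pw,p,z))
print("size mm",np.linalg.norm(onz(Pw,(p[0]-e[1],p[1]),.032)-onz(Pw,(p[0]+e[1],p[1]),.032)))
big=cv2.resize(im[170:265,265:365],(800,600),interpolation=cv2.INTER_CUBIC);cv2.imwrite("pics/w1c.png",np.clip(big*2.0,0,255))
```

```text
2615.0
((51.06637191772461, 47.23451232910156), 29.40341567993164) 287 188 59 59
[0.58066051 0.12911113]
[0.57995353 0.12891855]
size mm 0.06130778015388959[ WARN:0@0.045] global loadsave.cpp:1063 imwrite_ Unsupported depth image for selected encoder is fallbacked to CV_8U.
```

View pics/w1c.png

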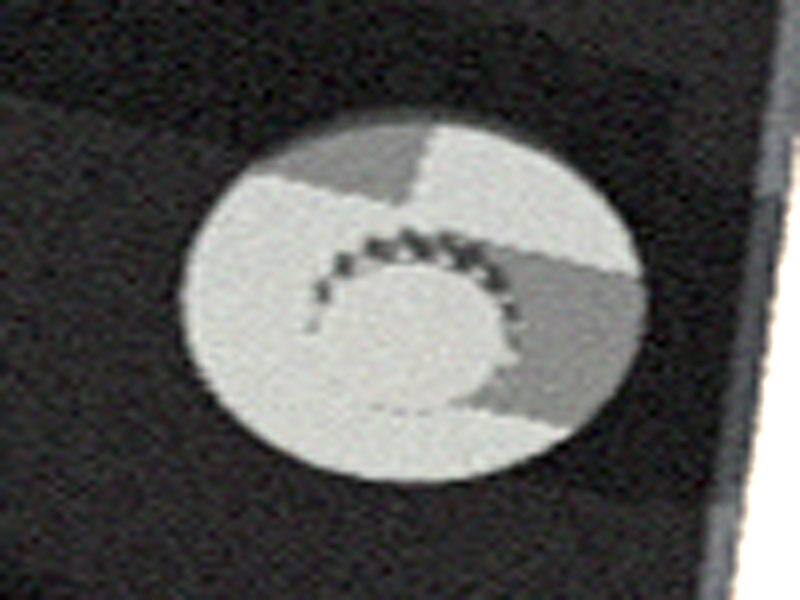

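The wide cap is at (0.580, 0.129), measuring 61 mm across, which agrees with the 60 mm given. I'll go down over the knob with a 0.2 cm shift in tool x.

Request:
{"method": "servo_tool", "body": {"targets": [[0.2,0,3,0],[0.2,0,6.5,0],[0.2,0,10,0],[0.2,0,12.5,0],[0.2,0,14,0],[0.2,0,14.9,0],[0.2,0,15.1,0],[0.2,0,15.1,0]]}}

```text
time: 3.4
tool_pos: [0.581, 0.13, 0.051]
ee_rot: [3.141, -0.002, 0.271]
wrist_force: [-0.1, -0.3, 0.5]
width: 0.0938
finger_force: 0.0
```

Request:
{"method": "servo_tool", "body": {"targets": [[0,0,0,0],[0,0,0,0],[0,0,0,0],[0,0,0,0],[0,0,0,0],[0,0,0,0],[0,0,0,0],[0,0,0,0]], "claw": 255}}

```text
time: 4.4
tool_pos: [0.5804, 0.13, 0.05]
ee_rot: [3.141, 0.0, 0.271]
wrist_force: [0.1, -0.1, 0.5]
width: 0.0173
finger_force: 0.0
```

The opening is below the knob's 24 mm and there is no force, so I need to look.

Run:
```python
from h import *
o=get_obs();print(o["width"],o["finger_force"])
a=snapshot("wrist");b=snapshot("scene")
A=cv2.resize(a[120:420,120:520],(800,600));cv2.imwrite("pics/w2.png",np.vstack([cv2.resize(a[100:400,120:520],(400,300)),cv2.resize(b[140:290,300:500],(400,300),interpolation=cv2.INTER_CUBIC)]))
```

```text
0.017331446804393004 0.0
```

View pics/w2.png

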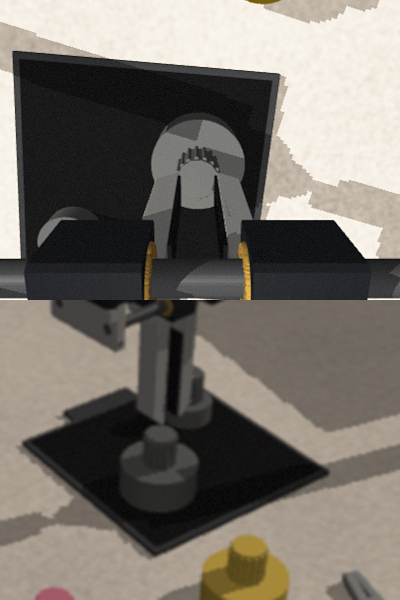

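The wrist view shows the fingers closing behind the knob, on its near side. In the scene view the knob is still at about (380,206). I'll compare the projected TCP with where the fingers appear.

Run:
```python
from h import *
o=get_obs();print(o["width"],o["finger_force"],o["tool_pos"],o["time"],o["joint_positions"])
W,S,T=P("wrist"),P("scene"),P("top")
for x in [(.5804,.13,.036),(.5804,.13,.05),(.5804,.13,.058),(.5644,.126,.036),(.5644,.126,.058)]:
    print(x,[(lambda q:(q[:2]/q[2]).round(1))(M@[*x,1]) for M in(W,S,T)])
# body top in wrist pic: crop (198,~150)
for z in(.032,.028):print(onz(W,(318,250),z))
print(-np.linalg.inv(W[:,:3])@W[:,3], "cam pos")
a=snapshot("wrist");b=snapshot("scene");t=snapshot("top")
z=lambda im,x,y:cv2.resize(im[y-37:y+38,x-50:x+50],(400,300),interpolation=cv2.INTER_CUBIC)
cv2.imwrite("pics/w3.png",cv2.convertScaleAbs(np.vstack([np.hstack([cv2.resize(a[200:350,220:420],(400,300)),z(b,380,200)]),np.hstack([z(t,257,272),z(t,240,290)])]),alpha=1.6))
```

```text
0.009572768120979774 0.0 [0.58036772 0.1299547  0.05004355] 4.5 [ 1.25042737e-01  2.45210792e-01  1.45237239e+00 -1.12192024e-04
  1.44403780e+00  1.42507662e+00]
(0.5804, 0.13, 0.036) [array([316.1, 266. ]), array([380. , 218.5]), array([257.8, 270.8])]
(0.5804, 0.13, 0.05) [array([316.1, 273.3]), array([380.5, 211. ]), array([256.6, 270.2])]
(0.5804, 0.13, 0.058) [array([316.1, 277.9]), array([380.7, 206.6]), array([255.8, 269.8])]
(0.5644, 0.126, 0.036) [array([315.4, 290.5]), array([372.9, 213.7]), array([259.8, 280.1])]
(0.5644, 0.126, 0.058) [array([315.3, 304.6]), array([373.5, 201.9]), array([257.9, 279.4])]
[0.58974974 0.13137735]
[0.58868486 0.13106334]
[0.64903481 0.14885942 0.25469147] cam pos
```

View pics/w3.png

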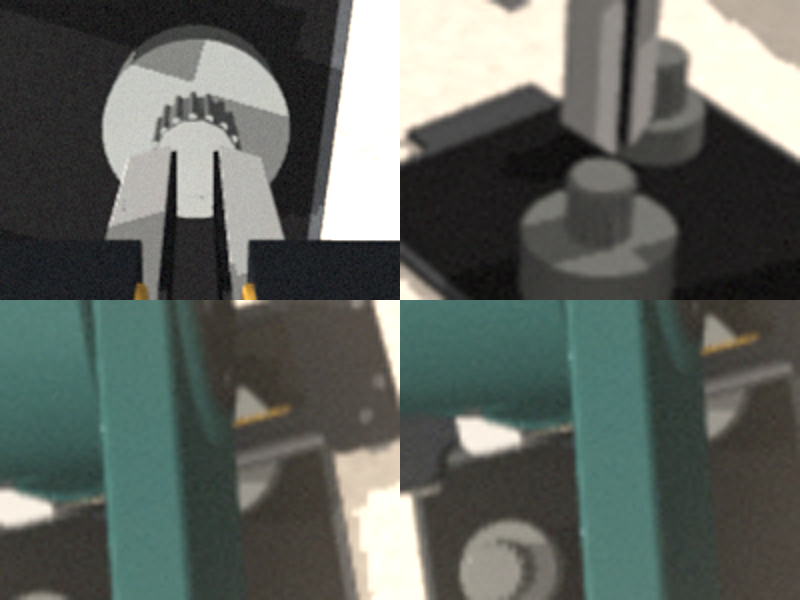

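The wrist view at (317,275) and the scene view at (382,200) both put the fingertips above the knob's top. So the real tips reach less far than the text says. I'll triangulate the tips.

Run:
```python
from h import *
W,S=P("wrist"),P("scene")
X=tri(W,(317.5,275.5),S,(383,201));print(X)
for M,p in((W,(317.5,275.5)),(S,(383,201))):
    q=M@[*X,1];print(q[:2]/q[2]-p)
# open-finger check in w1: inner tip edges 94 mm apart
Pw=np.load("Pw1.npy");C=-np.linalg.inv(Pw[:,:3])@Pw[:,3]
for z in(.187,.21,.22,.225,.23):print(z,np.linalg.norm(onz(Pw,(228,276),z)-onz(Pw,(408,276),z)),onz(Pw,(318,276),z))
```

```text
[0.58603104 0.13036767 0.07132579]
[0.72396748 1.1936849 ]
[0.19222165 0.08454748]
0.187 0.11447934449713529 [0.5718558  0.12526146]
0.21 0.10244502460817889 [0.57972641 0.12755797]
0.22 0.09721271161298044 [0.58314841 0.12855645]
0.225 0.09459655511538119 [0.58485942 0.12905569]
0.23 0.09198039861778197 [0.58657042 0.12955493]
```

Both the open and the closed views put the tips about 22 mm behind the reported TCP, so the text's tip reach is wrong by about 36 mm. Laterally it agrees. I'll open and go down by 3.3 cm, watching the force.

Request:
{"method": "servo_tool", "body": {"targets": [[0,0,0,0],[0,0,0,0],[0,0,0,0],[0,0,0,0],[0,0,0,0],[0,0,0,0],[0,0,0,0],[0,0,0,0]], "claw": 0}}

```text
time: 5.65
tool_pos: [0.5804, 0.13, 0.0501]
ee_rot: [3.142, 0.0, 0.271]
wrist_force: [0.2, 0.3, -0.6]
width: 0.0768
finger_force: 0.0
```

Request:
{"method": "servo_tool", "body": {"targets": [[0,0,0.8,0],[0,0,1.6,0],[0,0,2.3,0],[0,0,2.8,0],[0,0,3.1,0],[0,0,3.2,0],[0,0,3.2,0]]}}

```text
time: 6.52
tool_pos: [0.5805, 0.13, 0.0182]
ee_rot: [3.141, -0.0, 0.271]
wrist_force: [-0.3, 0.2, 0.1]
width: 0.094
finger_force: 0.0
```

Request:
{"method": "servo_tool", "body": {"targets": [[0,0,0,0],[0,0,0,0],[0,0,0,0],[0,0,0,0],[0,0,0,0],[0,0,0,0],[0,0,0,0],[0,0,0,0]], "claw": 255}}

```text
time: 7.52
tool_pos: [0.5803, 0.1299, 0.018]
ee_rot: [3.141, 0.0, 0.271]
wrist_force: [0.1, 0.3, 0.3]
width: 0.0229
finger_force: 30.0
```

Gripped: opening 22.9 mm, 30 N. I'll lift and carry it to a stand-off behind the stud.

Request:
{"method": "servo_tool", "body": {"targets": [[0,0,-1,0],[0,0,-3,0],[0,0,-5.5,0],[0,0,-8,0],[0,0,-10.5,0],[0,0,-12.5,0],[0,0,-13,0],[0,0,-13,0]]}}

```text
time: 8.52
tool_pos: [0.5804, 0.13, 0.1482]
ee_rot: [3.141, -0.0, 0.271]
wrist_force: [0.0, -0.3, -0.6]
width: 0.0236
finger_force: 30.0
```

Request:
{"method": "servo_tool", "body": {"targets": [[-1.5,2,0,0],[-4.5,6,0,0],[-8,10.5,0,0],[-11.5,15,0,0],[-15,19.5,0,0],[-18,23.6,0,0],[-19.5,25.6,0,0],[-19.8,26,0,0]]}}

```text
time: 9.52
tool_pos: [0.458, -0.1744, 0.1469]
ee_rot: [-3.14, 0.002, 0.268]
wrist_force: [-0.0, -0.2, -0.1]
width: 0.0235
finger_force: 30.0
```

Request:
{"method": "servo_tool", "body": {"targets": [[0,0,0,0],[0,0,0,0],[0,0,0,0]]}}

```text
time: 9.9
tool_pos: [0.4595, -0.1726, 0.148]
ee_rot: [-3.141, -0.0, 0.273]
wrist_force: [-0.1, -0.1, -0.5]
width: 0.0234
finger_force: 30.0
```

Run:
```python
from h import *
o=get_obs();print(o["time"],o["tool_pos"],o["ee_rot"],o["width"],o["finger_force"])
Pw=P("wrist");np.save("Pw2.npy",Pw)
a=snapshot("wrist");cv2.imwrite("pics/w4.png",a);cv2.imwrite("pics/s4.png",snapshot("scene"));cv2.imwrite("pics/t4.png",snapshot("top"))
for x in [(.527,-.154,.07),(.527,-.154,.091),(*o["tool_pos"][:2],o["tool_pos"][2]-.013+.027)]:
    q=Pw@[*x,1];print(q[:2]/q[2])
```

```text
9.9 [ 0.45951191 -0.1725631   0.14800079] [-3.14139183e+00 -2.05471036e-05  2.72516492e-01] 0.02335314667668191 29.99976396560669
[316.79295057 151.30041362]
[316.80240196 151.43353279]
[316.13747244 281.71050168]
```

View pics/w4.png

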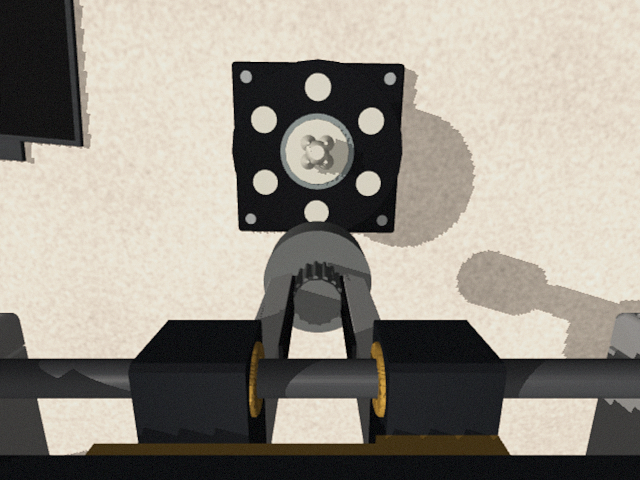

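The collar is at (317,151), as predicted for (0.527,-0.154). The held body centre is at about (317,282), against a predicted (316,281.7), so the cap is centred in the grip. I'll move 7.0 cm ahead, then down to just over the tip.

Request:
{"method": "servo_tool", "body": {"targets": [[1.5,0,0,0],[4,0,0,0],[6,0,0,0],[7,0,0,0],[7,0,1,0],[7,0,2.5,0],[7,0,3.5,0],[7,0,3.5,0]]}}

```text
time: 11.05
tool_pos: [0.5252, -0.1546, 0.1113]
ee_rot: [-3.14, 0.003, 0.27]
wrist_force: [0.3, -0.5, -1.1]
width: 0.0229
finger_force: 30.0
```

Request:
{"method": "servo_tool", "body": {"targets": [[0,0,0,0],[0,0,0,0]]}}

```text
time: 11.3
tool_pos: [0.5269, -0.1551, 0.1138]
ee_rot: [3.141, -0.001, 0.271]
wrist_force: [-1.1, 0.3, -0.3]
width: 0.0235
finger_force: 30.0
```

Run:
```python
from h import *
o=get_obs();print(o["time"],o["tool_pos"],o["ee_rot"],o["wrist_force"],o["width"])
b=snapshot("scene");t=snapshot("top")
z=lambda im,x,y:cv2.resize(im[y-50:y+50,x-50:x+50],(400,400),interpolation=cv2.INTER_CUBIC)
cv2.imwrite("pics/s5.png",cv2.convertScaleAbs(np.hstack([z(b,187,210),z(t,430,300)]),alpha=1.5))
S=P("scene")
for x in [(*o["tool_pos"][:2],.1),(*o["tool_pos"][:2],.127),(.527,-.154,.07)]:
    q=S@[*x,1];q=q[:2]/q[2];print(q,(q-[137,160])*4)
```

```text
11.3 [ 0.52693124 -0.15505393  0.11381963] [ 3.14059588e+00 -1.07393322e-03  2.70678733e-01] [-1.11079955  0.30424125 -0.3368138 ] 0.023538921320565735
[182.47419021 209.71603616] [181.89676083 198.86414462]
[179.16958296 193.26350734] [168.67833182 133.05402937]
[186.72907834 227.0351202 ] [198.91631334 268.14048079]
```

View pics/s5.png

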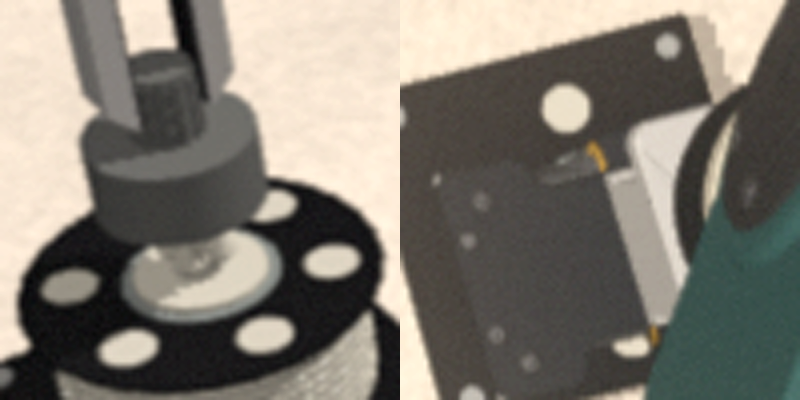

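The cap hangs upright over the stud. Its body-top centre at about (171,137) and the collar at (202,268) share the same offset from prediction, so they are aligned. I'll press down.

Request:
{"method": "servo_tool", "body": {"targets": [[0,0,0.6,0],[0,0,1.2,0],[0,0,1.5,0],[0,0,1.7,0],[0,0,1.7,0]]}}

```text
time: 12.02
tool_pos: [0.5267, -0.1543, 0.0963]
ee_rot: [-3.141, -0.001, 0.271]
wrist_force: [-0.2, 2.7, 1.0]
width: 0.0235
finger_force: 30.0
```

Request:
{"method": "servo_tool", "body": {"targets": [[0,0,0.2,0],[0,0,0.4,0],[0,0,0.6,0],[0,0,0.8,0],[0,0,0.9,0],[0,0,0.9,0]]}}

```text
time: 12.78
tool_pos: [0.5266, -0.1546, 0.0867]
ee_rot: [-3.141, -0.0, 0.271]
wrist_force: [0.9, 2.4, -1.1]
width: 0.0232
finger_force: 30.0
```

Past the click, with the force down to a slight tug. I'll continue to the collar.

Request:
{"method": "servo_tool", "body": {"targets": [[0,0,0.1,0],[0,0,0.2,0],[0,0,0.3,0],[0,0,0.4,0],[0,0,0.4,0],[0,0,0.4,0]]}}

```text
time: 13.52
tool_pos: [0.5266, -0.1549, 0.0831]
ee_rot: [3.141, -0.0, 0.271]
wrist_force: [-1.0, 1.1, -0.8]
width: 0.023
finger_force: 30.0
```

Request:
{"method": "servo_tool", "body": {"targets": [[0,0,0.1,0],[0,0,0.2,0],[0,0,0.3,0],[0,0,0.3,0],[0,0,0.3,0]]}}

```text
time: 14.15
tool_pos: [0.5268, -0.155, 0.0829]
ee_rot: [3.14, -0.001, 0.271]
wrist_force: [-4.3, 0.7, 10.1]
width: 0.0232
finger_force: 30.0
```

Request:
{"method": "servo_tool", "body": {"targets": [[0,0,0.1,0],[0,0,0.2,0],[0,0,0.2,0],[0,0,0.2,0],[0,0,0.2,0],[0,0,0.2,0]]}}

```text
time: 14.9
tool_pos: [0.5269, -0.155, 0.0829]
ee_rot: [3.14, -0.002, 0.271]
wrist_force: [-7.2, 1.6, 16.6]
width: 0.0232
finger_force: 30.0
```

Run:
```python
from h import *
o=get_obs();print(o["time"],o["tool_pos"],o["ee_rot"],o["wrist_force"],o["wrist_torque"],o["finger_force"])
b=snapshot("scene")
cv2.imwrite("pics/s6.png",cv2.convertScaleAbs(cv2.resize(b[160:260,120:253],(798,600),interpolation=cv2.INTER_CUBIC),alpha=1.5))
S=P("scene")
for z in(.07,.097,.123):
    q=S@[.527,-.154,z,1];q=q[:2]/q[2];print(z,(q-[120,160])*6)
```

```text
14.9 [ 0.52691067 -0.15497131  0.08290169] [ 3.13957365e+00 -2.08173021e-03  2.70928149e-01] [-7.16373142  1.64396185 16.55626228] [ 0.60538984  1.37136575 -0.02771011] 30.01580446958542
0.07 [400.37447002 402.21072118]
0.097 [381.56838937 308.08689589]
0.123 [362.68455032 213.57389225]
```

View pics/s6.png

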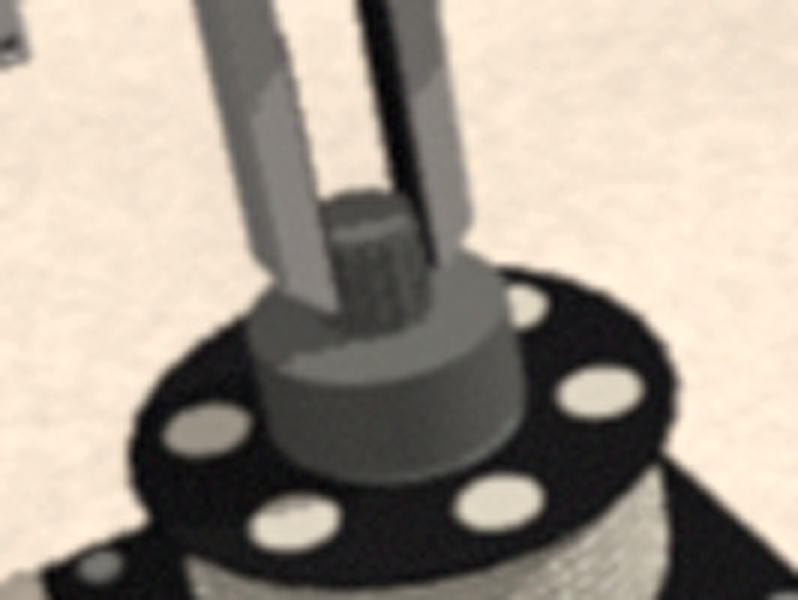

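The cap is flat on the collar: the knob top is at (368,207), within about 1 px of the image of a fully home cap. The robot is pressing with 16 N and the TCP has stopped at 0.0829. I'm handing it in.

```bash
python3 -c "
from bench import *
print(close_job())"
```

```text
the job is handed in; nothing more can be done
None
```

The wide cap is snapped onto the stud and sits flat on the collar, with the robot still pressing it down at about 16 N. The job is handed in, but no verdict was returned.

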